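Tighten and lock the castle nut of a plaster mould clamp

TASK

One of the two plaster mould clamps, the white one, still has a loose castle nut with no key in it. Tighten that nut clockwise and then only that little bit further until its next slot lines up with the slot across the brass stud, and then lock it by setting the red-handled key fully down into the lined-up slots, upright and let go. Do not turn the nut well past that slot, and leave the blue-handled key where it stands.

Things in the scene. Friction and masses are not known exactly. Their poses are not given: they have to be found in the camera images.
- castle_nut (a joint): Steel castle nut round stud_slot on the white clamp: square, 54 mm over the flats, body 30 mm tall; 16 mm crown above: 4 yellow-topped corner teeth, a 19 mm slot over each flat. Rad, growing clockwise from above (tightening); starts at -1.2 to -0.7, tight from -0.35, 0 = next slot and flats in line with stud_slot's x and y; over 0.5 is too far. Stays at its height; 0.3 N m turns it and it stays put.
- stud_slot (a point): Centre of the floor of the slot in the brass stud of the white clamp (fixed), 98 mm above the table; z up, x along the slot: 19 mm wide, 15 mm deep, open upward and at both ends. The nut's body spans 32 to 2 mm below this point, its crown to 14 mm above; under the nut is a flat dark plate 104 mm across. The clamp with the blue-grey mould and green key is finished.
- red_key: The right key, loose, standing on the table: steel bar 76 mm long (x), 10 thick (y), 14 tall, and on its middle an upright red grip tab 30 mm long (x), 12 thick (y), from 14 to 60 mm up. Origin: centre of the bar's underside, z up; 0.12 kg. Fully home, its origin is at stud_slot, its bar along the slot, either way round, and the bar's top level with the nut's crown.
- blue_key: The wrong key, to be left alone: the same shape with a blue tab and a bar 26 mm thick, too thick for the slot. Origin: centre of the bar's underside, z up.
There are look-alikes about, which are no part of the job. Several things look just like the red_key: the one meant starts nearest to the robot's base. Leave any orange look-alike of the part that bears castle_nut alone.

How it is judged:
On the way:
1. the nut is tight and its next slot lined up with the stud's slot, within 0.2 rad (11 degrees), with the key not yet in (value of joint castle_nut between -0.2 and 0.2 rad and horizontal distance between red_key and stud_slot above 0.03 m), for 0.2 s.
At the end, for the whole second after the job is handed in: The nut is tight with its slot lined up with the stud's slot within 0.2 rad (11 degrees), and the red key rests on the slot's floor (height within 5 mm above, 4 mm below), within 12 mm of the stud's axis, along the slot within 0.25 rad, upright within 0.17 rad, at rest (value of joint castle_nut between -0.2 and 0.2 rad and horizontal distance between red_key and stud_slot below 0.012 m and z of red_key in the frame of stud_slot between -0.004 and 0.005 m and angle between red_key's own z axis and vertical below 0.17 rad and angle between the x axis of red_key and the x axis of stud_slot, either way round below 0.25 rad and linear speed of red_key below 0.02 m/s); the robot touches nothing.
It fails at once if the nut is turned past the slot to more than 0.5 rad (value of joint castle_nut above 0.5 rad).
It fails at once if the blue key is moved more than 30 mm (distance of blue_key from where it was at the start of the episode above 0.03 m).
It also fails if it takes over 51 s, if anything falls off the work surface, if the arm or the gripper's body presses on something with over 40 N, if the wrist force passes 120 N, or if a joint passes its speed limit or range.

ROBOT

A 6-joint arm with a two-finger parallel gripper is mounted at the origin on the work surface. World frame = base frame: x ahead of the robot, y to its left, z up, the work surface at z = 0. Lengths are in m, angles in rad, forces in N, time in s.
With the tool pointing down it reaches from about 0.325 to 0.875 m from the base axis. Payload 4.4 kg.
Tool frame: the origin (TCP) lies midway between the tips of the shut fingers; the grasp point (between the pads) lies 19 mm behind it (arm.hold_point_z is the distance from the TCP to the grasp point, in m); z points along the fingers, x is the direction in which the jaws open and shut, and the axes are right-handed (so a half turn about z gives the same grasp; the last joint's range is limited). The gripper opens to 85 mm and grips with 20 to 120 N. Pads are 22 mm wide; open, the fingers measure 114 mm over their backs; the gripper's body (76 mm by 85 mm) begins 54 mm behind the grasp point. The pads swing forward as they close: fully open they stand 13 mm farther back than shut.
Start: joints at [1.046, 0.207, 1.542, -0, 1.393, -0.15], TCP at [0.211, 0.535, 0.231] pointing down, gripper open.
Joint ranges: [-2.73, 2.73], [-0.86, 2.22], [0.23, 2.46], [-1.11, 4.25], [0.08, 2.63], [-2.82, 2.82]. Speed limits (rad/s): [2.79, 2.79, 3.14, 3.14, 3.14, 3.14].

INTERFACE

Orientations are given as [roll, pitch, yaw] about the fixed x, y, z axes, in that order (R = Rz(yaw) Ry(pitch) Rx(roll)).
In Python, from station import arm, viewer, order, models gives the robot as it stands. The module is installed in compiled form; this text tells all that it offers.
- The arm moves only by the tool drive_tool, never from a script. Its argument "commands" is a list of rows, each a list of 3 entries, a list of its own where there are three numbers: the shift along the world's x, y, z in units of 25 mm (1.0 is 25 mm), then the turn about the world's z in units of 5 degrees (1.0 is 5 degrees), then the opening, from -1 (shut) to 1 (fully open). A call has 1 to 20 rows; each row is the pose to reach, as a shift and turn from the pose commanded when the call began; what a row does not reach only later rows make up. A row lasts 1/10 s, in which the tool goes at most 50 mm and 8.59 degrees, less where a joint would pass 70% of its speed; a pose out of reach is approached as far as the arm can. A call with a gripper value outside its range is refused whole. The fingers move at their own pace and stop on an object; "squeeze" is the grip in N (left out, the last holds). Time passes only in rows, so rows that repeat a pose let the fingers close. It gives the time, the measured TCP pose, the force and the opening at its end, in the units of the state.
- arm.read_state(): the state, without advancing time (a new reading comes with each control period).
- viewer.get_image(name): name is "side" or "top" or "wrist"; returns a dict with "pixels" (384x512x3 uint8, red, green, blue), "range_z" (384x512 float32, m along the optical axis (not along the pixel's ray), 0 where there is no reading), "vertical_fov" (degrees; the focal length in pixels is half the picture's height over the tangent of half this angle, whatever the lens; pixels are square), "cx", "cy" (the principal point, pixels), "dist_coeffs" ([k1, k2, p1, p2, k3] as OpenCV has them; the pictures are not rectified), "cam_to_world" (4x4, takes a point from camera to world coordinates). Camera axes: x right, y down, z forward; pixel columns grow to the right and rows downward; lengths in m; the calibration is good to about 2 mm. A picture is of the moment at which its call begins.
- order.job_done(): hands the job in, once; it reports no verdict.
Trained networks look in the newest picture that a camera, given by its name, has taken for a name from the list of things; names that differ only in an ending like _2 or _b are one class to them, and where a whole thing is asked for, a point or a joint stands for the part that bears it (a point fixed in the world has none). Each returns a list of dicts, best first, with "p" (0 to 1); they miss things now and then, are a little off and sometimes report something else, mostly with a low value. They report only what shows in the picture. A call takes as long as a camera call. They do not tell look-alikes from the thing itself.
- models.look_for(camera, thing): "bbox" ([left, top, width, height] in pixels, round what is visible of it).
- models.regions_of(camera, thing): "region" (384x512 bool, what is visible of it) and "bbox" ([left, top, width, height] in pixels, round what is visible of it).
The state is a dict: "t": time; "q": joint angles; "qd": joint speeds; "joint_efforts": joint torques, N m; "tool_pos": TCP position; "tcp_rot": TCP orientation; "contact_force": force on the tool from outside, world axes, zero at the start; "torque": the same for the moment, N m; "grip_width": opening from 0.0 (shut) to 1.0 (fully open).
Only numpy, scipy, OpenCV 4.12 (cv2) and the standard library are available. Lean on these libraries where they do the work, as an engineer would, in place of code of your own. Each camera call takes 0.05 s, during which the arm holds its last target. There are 200 camera calls.

## Working session

There is one attempt and no reset: what is moved stays moved. The work goes in short steps, Python scripts to look and compute and a tool call to move; the robot and the scene stay as the last step left them, time stands still between calls to the robot, and variables do not carry over. Pictures are saved under pics/ and viewed, about 8 in all and at most 12, crops included, and the job is handed in when it is done.

Besides the shell and the picture viewer there is one more tool, called after "Request:" as name(argument=value, ...), one argument or row to a line, values as JSON. drive_tool: Moves the arm, as the interface text tells. Its arguments: {"type":"object","properties":{"commands":{"type":"array"},"squeeze":{"type":"number"}},"required":["commands"]}

```bash
mkdir -p pics
cat > h.py <<'E'
import numpy as np, cv2
from station import arm, viewer, order, models
def cam(name):
    im=viewer.get_image(name); h=im["pixels"].shape[0]
    f=h/2/np.tan(np.radians(im["vertical_fov"])/2)
    im["K"]=np.array([[f,0,im["cx"]],[0,f,im["cy"]],[0,0,1]]); return im
def world(im,mask=None):
    v,u=np.nonzero(im["range_z"]>0 if mask is None else mask&(im["range_z"]>0))
    p=cv2.undistortPoints(np.stack([u,v],1).astype(np.float64)[:,None],im["K"],np.array(im["dist_coeffs"],float))[:,0]
    z=im["range_z"][v,u]; P=np.c_[p*z[:,None],z]; T=np.array(im["cam_to_world"])
    return P@T[:3,:3].T+T[:3,3], im["pixels"][v,u], np.stack([u,v],1)
def save(im,n): cv2.imwrite("pics/"+n,cv2.cvtColor(im["pixels"],cv2.COLOR_RGB2BGR))
E
python3 - <<'E'
from h import *
a=[]
for n in("top","side"):
    im=cam(n); a.append(im["pixels"]); T=np.array(im["cam_to_world"]); print(n,T[:3,3].round(3),T[:3,2].round(2))
    for t in("red_key","blue_key","castle_nut"):
        for r in models.regions_of(n,t):
            P,c,_=world(im,r["region"])
            if len(P): print(t,round(r["p"],2),[int(x) for x in r["bbox"]],np.median(P,0).round(3),P[:,2].max().round(3),np.median(c,0))
b=np.vstack(a); cv2.imwrite("pics/a.png",cv2.cvtColor(cv2.resize(b,None,fx=.78,fy=.78),cv2.COLOR_RGB2BGR))
print(arm.read_state(),arm.hold_point_z)
E
```

```text
top [ 0.472 -0.02   0.912] [ 0.11  0.02 -0.99]
red_key 0.69 [222, 103, 22, 16] [0.767 0.057 0.024] 0.064 [104.  21.  16.]
red_key 0.63 [251, 214, 14, 23] [ 0.474 -0.012  0.016] 0.064 [127.  73.  62.]
blue_key 0.53 [235, 157, 22, 25] [0.608 0.022 0.015] 0.064 [111. 108. 111.]
castle_nut 0.82 [176, 274, 32, 28] [0.327 0.142 0.096] 0.115 [117. 101.  68.]
castle_nut 0.61 [156, 172, 27, 26] [0.567 0.189 0.097] 0.116 [121. 117.  76.]
side [ 0.523 -0.487  0.716] [ 0.02  0.59 -0.81]
red_key 0.86 [362, 156, 25, 31] [0.769 0.054 0.029] 0.063 [69. 32. 29.]
red_key 0.61 [220, 186, 33, 27] [ 0.476 -0.017  0.024] 0.063 [68. 36. 33.]
blue_key 0.8 [285, 170, 37, 33] [0.614 0.017 0.015] 0.062 [66. 68. 83.]
castle_nut 0.76 [265, 90, 30, 25] [0.572 0.179 0.095] 0.115 [68. 66. 61.]
castle_nut 0.62 [147, 106, 31, 35] [0.327 0.123 0.095] 0.114 [67. 64. 60.]
{'t': 0.4, 'q': array([ 1.04549740e+00,  2.06731067e-01,  1.54171019e+00, -1.25192617e-06,
        1.39350643e+00, -1.50507853e-01]), 'qd': array([ 0.00084803, -0.00064776, -0.00262681, -0.00098664, -0.00023991,
       -0.00071549]), 'joint_efforts': array([ 1.55435218e-04, -3.82491410e+01, -2.91434079e+01, -3.55118182e-04,
        4.04677456e-03,  3.55273954e-06]), 'tool_pos': array([0.21045423, 0.5349837 , 0.23110731]), 'tcp_rot': array([-3.14154064e+00,  3.51203237e-04,  1.19600548e+00]), 'contact_force': array([ 0.566227  , -0.80007268,  0.01130783]), 'torque': array([ 0.02346653, -0.01162213,  0.01459542]), 'grip_width': 1.0040117384286045} 0.0187
```

View pics/a.png

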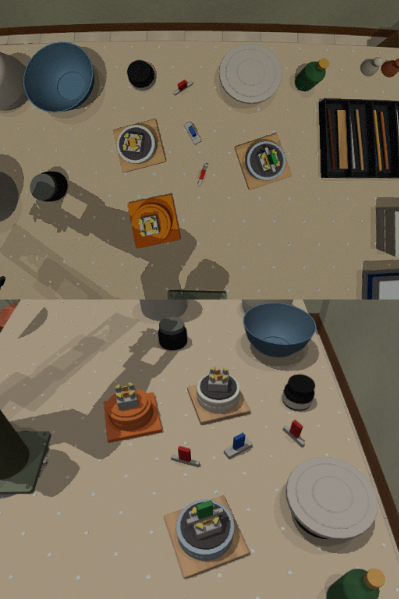

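Top and side views agree. The white clamp's nut is near (0.57, 0.185), the near red key at (0.475, -0.015) and the blue key at (0.61, 0.02). I'll move over the nut and look with the wrist camera.

Request:
drive_tool(
  commands=[
    [[1.2,-1.2,1],0,1],
    [[2.6,-2.5,2],0,1],
    [[4,-3.8,3],0,1],
    [[5.3,-5.2,4],0,1],
    [[6.6,-6.5,4],0,1],
    [[8,-7.8,4],0,1],
    [[9.4,-9.1,4],0,1],
    [[10.8,-10.4,4],0,1],
    [[12,-11.8,4],0,1],
    [[13,-13,4],0,1],
    [[13.6,-14,4],0,1],
    [[13.6,-14,4],0,1],
    [[13.6,-14,4],0,1],
  ],
)

```text
t: 1.7
tool_pos: [0.5506, 0.1847, 0.3311]
tcp_rot: [-3.141, -0.0, 1.194]
contact_force: [-0.5, -0.4, -0.8]
grip_width: 1.002
```

Run:
```python
from h import *
im=cam("wrist"); T=np.array(im["cam_to_world"]); print(T.round(3)); save(im,"w1.png")
s=arm.read_state(); print(s["t"],s["tool_pos"],s["tcp_rot"],s["q"])
for t in("red_key","castle_nut"):
    for r in models.look_for("wrist",t): print(t,r)
P,c,uv=world(im)
m=(np.hypot(P[:,0]-.567,P[:,1]-.185)<.06)&(P[:,2]>.08)&(P[:,2]<.13)
np.savez("w1.npz",P=P,c=c,uv=uv)
c=c.astype(int); y=m&(c[:,0]-c[:,2]>60)&(c[:,1]-c[:,2]>40)
print(m.sum(),y.sum(),P[y].mean(0),P[m].mean(0))
print(np.histogram(P[m][:,2],bins=10))
```

```text
[[ 0.367  0.888  0.277  0.479]
 [ 0.93  -0.35  -0.11   0.213]
 [-0.001  0.298 -0.954  0.474]
 [ 0.     0.     0.     1.   ]]
1.75 [0.55018015 0.1854378  0.33120366] [-3.14089808e+00 -2.92094994e-04  1.19597740e+00] [ 1.75733659e-01  1.61070453e-01  1.39075741e+00  6.12420441e-04
  1.59020392e+00 -1.02023209e+00]
red_key {'bbox': [215.9, 281.4, 34.6, 50.6], 'p': 0.83}
red_key {'bbox': [83.3, 118.8, 31.7, 53.2], 'p': 0.82}
castle_nut {'bbox': [251.8, 132.1, 53.9, 64.8], 'p': 0.62}
castle_nut {'bbox': [131.5, 0.3, 14.1, 5.2], 'p': 0.56}
2291 861 [0.56751433 0.20307841 0.10539086] [0.56578309 0.20319919 0.10091414]
(array([  22,   24,   21,   79, 1064,  401,   48,   52,  192,  388]), array([0.08004242, 0.08363504, 0.08722766, 0.09082027, 0.09441289,
       0.09800551, 0.10159813, 0.10519075, 0.10878337, 0.11237599,
       0.11596861]))
```

View pics/w1.png

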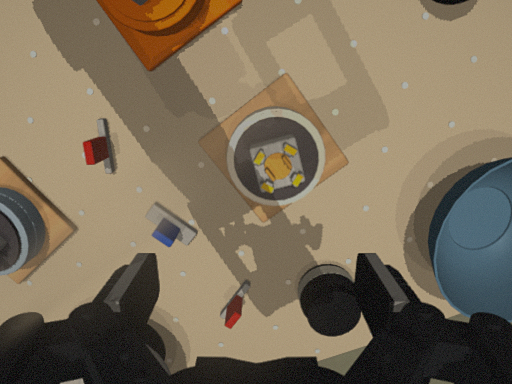

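The wrist view shows the white clamp's nut at about (276,167), with 4 yellow teeth and the brass stud's two halves inside. The near red key is at (100,145) and the blue key at (170,225). Next I'll measure the angles in a plan view.

```bash
cat > plan.py <<'E'
from h import *
def plan(im,cx,cy,z,half,px=400):
    # resample image on plane z
    g=np.linspace(-half,half,px); X,Y=np.meshgrid(cx+g,cy-g)   # right=+x, up=+y
    W=np.stack([X.ravel(),Y.ravel(),np.full(X.size,z)],1)
    T=np.linalg.inv(np.array(im["cam_to_world"]))
    q,_=cv2.projectPoints(W@T[:3,:3].T+T[:3,3],np.zeros(3),np.zeros(3),im["K"],np.array(im["dist_coeffs"],float))
    q=q.reshape(px,px,2).astype(np.float32)
    return cv2.remap(im["pixels"],q[...,0],q[...,1],cv2.INTER_CUBIC), cv2.remap(im["range_z"],q[...,0],q[...,1],cv2.INTER_NEAREST)
E
python3 - <<'E'
from plan import *
im=cam("wrist")
A,_=plan(im,.567,.190,.112,.05)
hsv=cv2.cvtColor(A,cv2.COLOR_RGB2HSV)
cv2.imwrite("pics/p1.png",cv2.cvtColor(A,cv2.COLOR_RGB2BGR))
# keys
for r in models.regions_of("wrist","red_key"):
    P,c,_=world(im,r["region"]); print(r["p"],np.median(P,0))
    for lo,hi in((.055,.07),(.008,.02)):
        Q=P[(P[:,2]>lo)&(P[:,2]<hi)]
        if len(Q)>10:
            b=cv2.minAreaRect(Q[:,:2].astype(np.float32)*1000); print(lo,len(Q),Q.mean(0).round(4),b)
B,_=plan(im,.475,-.015,.014,.07)
cv2.imwrite("pics/p2.png",cv2.cvtColor(np.hstack([A,B]),cv2.COLOR_RGB2BGR))
E
```

```text
0.79 [ 0.47526771 -0.00812187  0.02549388]
0.055 233 [ 0.4749 -0.0106  0.0598] ((474.35015869140625, -11.58383846282959), (13.012253761291504, 28.636295318603516), 72.46641540527344)
0.008 345 [ 0.4745 -0.01    0.0136] ((474.2855529785156, -11.62122917175293), (11.11448860168457, 75.422119140625), 70.7994613647461)
0.57 [0.76264854 0.06525932 0.03215364]
0.055 162 [0.7672 0.061  0.0596] ((768.2371215820312, 60.303409576416016), (11.923763275146484, 30.150390625), 33.34395980834961)
0.008 186 [0.7629 0.0656 0.0136] ((767.4432983398438, 60.6083984375), (10.660029411315918, 74.56927490234375), 33.27507781982422)
0.48 [0.60964216 0.02744429 0.01472255]
0.055 193 [0.6125 0.0247 0.0597] ((612.6487426757812, 24.28280258178711), (28.513713836669922, 12.860024452209473), 26.72290802001953)
0.008 697 [0.611  0.0266 0.0139] ((612.9070434570312, 23.724140167236328), (75.39713287353516, 26.841175079345703), 30.874805450439453)
```

View pics/p2.png

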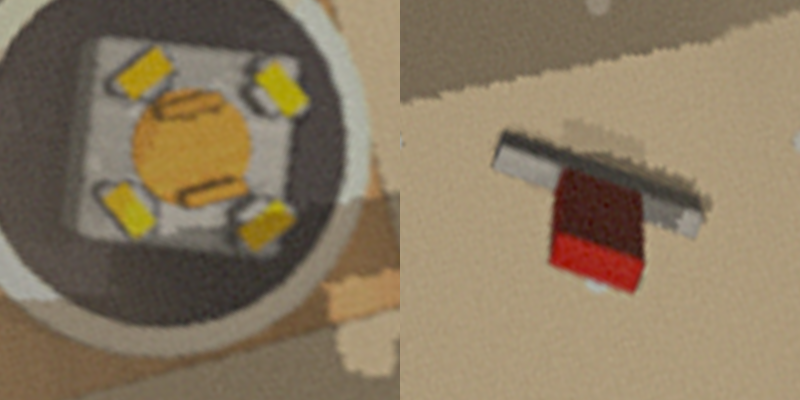

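The nut's edges lie at about -6° and its centre is near (0.568, 0.203). The stud slot is at about +13 to 15°. I'll refine these from the depth and check the rim's height.

```bash
cat > ang.py <<'E'
from h import *
from scipy.optimize import minimize
def angles(im,cx,cy):
    P,c,_=world(im); r=np.hypot(P[:,0]-cx,P[:,1]-cy)
    h=cv2.cvtColor(c[:,None],cv2.COLOR_RGB2HSV)[:,0].astype(int)
    top=(r<.04)&(P[:,2]>.108)&(P[:,2]<.12)
    Y=P[top&(h[:,0]>23)&(h[:,0]<33)&(h[:,1]>130)]; B=P[top&(h[:,0]>8)&(h[:,0]<=22)&(h[:,1]>100)&(r<.022)]
    _,_,C=cv2.kmeans(Y[:,:2].astype(np.float32),4,None,(3,50,1e-6),5,cv2.KMEANS_PP_CENTERS)
    cen=C.mean(0); d=C-cen; a=np.degrees(np.angle(np.sum(((d[:,0]+1j*d[:,1])/np.hypot(*d.T))**4)))/4
    print("teeth",len(Y),cen.round(4),"z",Y[:,2].mean().round(4),"nut edge angle",round((a+45+45)%90-45,1))
    _,_,D=cv2.kmeans(B[:,:2].astype(np.float32),2,None,(3,50,1e-6),5,cv2.KMEANS_PP_CENTERS)
    v=D[1]-D[0]; print("brass",len(B),D.mean(0).round(4),"dist",np.linalg.norm(v).round(4),"slot angle from centres",round((np.degrees(np.arctan2(v[1],v[0]))+90+90)%180-90,1))
    lab=np.argmin(np.linalg.norm(B[:,None,:2]-D,axis=2),1)
    for k in 0,1:
        q=B[lab==k,:2]; w=np.linalg.svd(q-q.mean(0))[2][0]; print("  seg",round((np.degrees(np.arctan2(w[1],w[0]))+90)%180-90,1))
    return P,r
E
python3 - <<'E'
from ang import *
im=cam("wrist"); P,r=angles(im,.568,.203)
for a,b in((.03,.05),(.05,.055),(.055,.06),(.06,.065),(.065,.07)):
    m=(r>a)&(r<b); print(a,np.percentile(P[m,2],[5,50,95]).round(3))
E
```

```text
teeth 198 [0.569  0.2033] z 0.1131 nut edge angle -3.3
brass 114 [0.5678 0.2027] dist 0.0241 slot angle from centres 18.9
  seg -0.3
  seg 2.5
0.03 [0.066 0.398 0.414]
0.05 [0.059 0.393 0.419]
0.055 [0.059 0.061 0.419]
0.06 [0.015 0.407 0.418]
0.065 [0.015 0.37  0.412]
```

Request:
drive_tool(
  commands=[
    [[0.3,0.3,-1.8],1.6,1],
    [[0.7,0.7,-3.6],3.3,1],
    [[0.7,0.7,-5.4],3.4,1],
    [[0.7,0.7,-5.6],3.4,1],
    [[0.7,0.7,-5.6],3.4,1],
  ],
)

```text
t: 2.5
tool_pos: [0.5668, 0.2029, 0.1902]
tcp_rot: [-3.138, 0.001, 1.493]
contact_force: [-0.5, 0.5, 0.6]
grip_width: 1.002
```

Run:
```python
from ang import *
from plan import plan
im=cam("wrist"); s=arm.read_state(); print(s["t"],s["tool_pos"],s["tcp_rot"])
P,r=angles(im,.568,.203)
A,_=plan(im,.568,.203,.113,.05,550)
cv2.imwrite("pics/p3.png",cv2.cvtColor(A,cv2.COLOR_RGB2BGR))
```

```text
2.55 [0.56867452 0.20306868 0.19285717] [ 3.13980991e+00 -4.55387818e-04  1.49300278e+00]
teeth 123 [0.5792 0.2108] z 0.113 nut edge angle -1.6
brass 376 [0.5659 0.2029] dist 0.0235 slot angle from centres 5.7
  seg 3.1
  seg 4.2
```

View pics/p3.png

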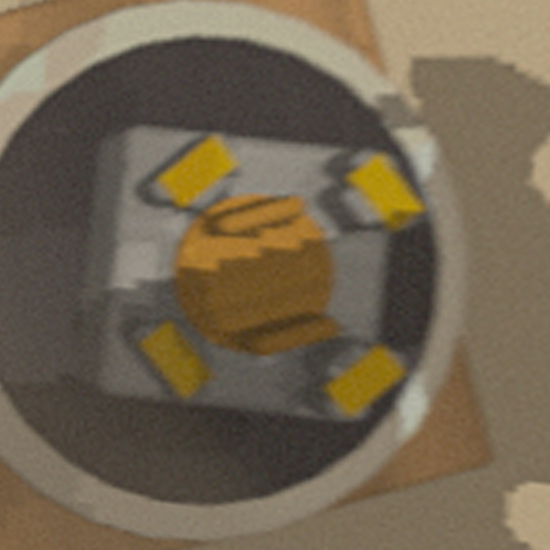

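The teeth give an edge angle of -6.1° and a centre of (0.5685, 0.203). The stud walls and the clamp base give a slot angle of about 15.5°. I'll grip at yaw 84° and turn clockwise to 15.5°.

Request:
drive_tool(
  commands=[
    [[0,0,0],-0.3,0.55],
    [[0,0,0],-0.3,0.55],
    [[0,0,0],-0.3,0.55],
    [[0,0,-1],-0.3,0.55],
    [[0,0,-2],-0.3,0.55],
    [[0,0,-3],-0.3,0.55],
    [[0,0,-4],-0.3,0.55],
    [[0,0,-4.5],-0.3,0.55],
    [[0,0,-5],-0.3,0.55],
    [[0,0,-5],-0.3,0.55],
    [[0,0,-5],-0.3,0.55],
  ],
  squeeze=50,
)

```text
t: 3.65
tool_pos: [0.5687, 0.2027, 0.0671]
tcp_rot: [3.14, -0.0, 1.467]
contact_force: [0.1, -0.2, 0.6]
grip_width: 0.778
```

Request:
drive_tool(
  commands=[
    [[0,0,0],0,-1],
    [[0,0,0],0,-1],
    [[0,0,0],0,-1],
    [[0,0,0],0,-1],
    [[0,0,0],0,-1],
    [[0,0,0],0,-1],
  ],
  squeeze=50,
)

```text
t: 4.25
tool_pos: [0.5693, 0.203, 0.0681]
tcp_rot: [3.139, -0.001, 1.466]
contact_force: [-1.1, -0.7, 6.7]
grip_width: 0.622
```

Request:
drive_tool(
  commands=[
    [[0,0,0],-1.2,-1],
    [[0,0,0],-2.4,-1],
    [[0,0,0],-3.6,-1],
    [[0,0,0],-4.8,-1],
    [[0,0,0],-6,-1],
    [[0,0,0],-7.2,-1],
    [[0,0,0],-8.4,-1],
    [[0,0,0],-9.6,-1],
    [[0,0,0],-10.8,-1],
    [[0,0,0],-12,-1],
    [[0,0,0],-13,-1],
    [[0,0,0],-13.7,-1],
    [[0,0,0],-13.7,-1],
    [[0,0,0],-13.7,-1],
    [[0,0,0],-13.7,-1],
  ],
)

```text
t: 5.75
tool_pos: [0.5692, 0.2029, 0.0681]
tcp_rot: [3.141, -0.003, 0.27]
contact_force: [-0.5, 0.7, 5.0]
grip_width: 0.621
```

Request:
drive_tool(
  commands=[
    [[0,0,0],0,0.55],
    [[0,0,0],0,0.55],
    [[0,0,0],0,0.55],
    [[0,0,0.5],0,0.55],
    [[0,0,2],0,0.55],
    [[0,0,4],0,1],
    [[0,0,5.2],0,1],
    [[0,0,5.2],0,1],
    [[0,0,5.2],0,1],
  ],
)

```text
t: 6.65
tool_pos: [0.5686, 0.2027, 0.198]
tcp_rot: [3.141, -0.003, 0.271]
contact_force: [0.6, -0.6, -0.9]
grip_width: 1.001
```

Run:
```python
from ang import *
from plan import plan
im=cam("wrist"); s=arm.read_state(); print(s["t"],s["tool_pos"],s["tcp_rot"])
A,_=plan(im,.568,.203,.113,.05,550)
cv2.imwrite("pics/p4.png",cv2.cvtColor(A,cv2.COLOR_RGB2BGR))
```

```text
6.7 [0.56746128 0.20248017 0.19605526] [-3.14157454e+00  7.74413159e-04  2.71048171e-01]
```

View pics/p4.png

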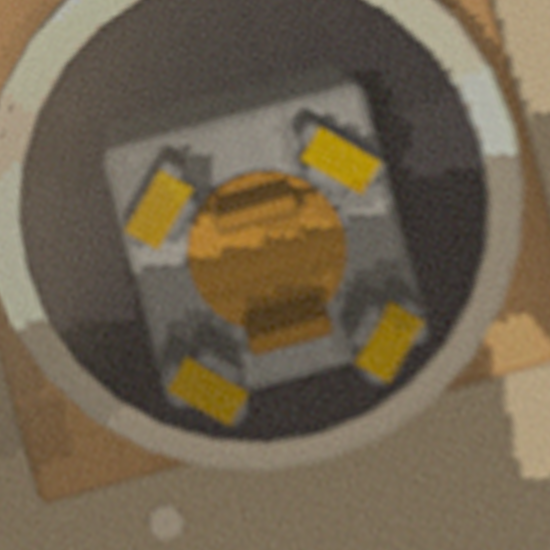

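The nut's teeth now give 15.1°, and the stud slot and clamp base (15.7°) match, so the slots are lined up. The centre is at (0.568, 0.203). Next I'll go over the key.

Request:
drive_tool(
  commands=[
    [[-0.6,-1.2,0],1.6,1],
    [[-1.2,-2.6,0],3.2,1],
    [[-1.8,-4,0],4.8,1],
    [[-2.4,-5.4,0],6.4,1],
    [[-3,-6.8,0],8,1],
    [[-3.5,-7.9,0],9.6,1],
    [[-3.7,-8.6,0],11.1,1],
    [[-3.7,-8.6,0],11.1,1],
    [[-3.7,-8.6,0],11.1,1],
    [[-3.7,-8.6,0],11.1,1],
  ],
)

```text
t: 7.7
tool_pos: [0.4751, -0.0116, 0.1954]
tcp_rot: [-3.14, -0.0, 1.239]
contact_force: [-0.5, -0.3, -0.0]
grip_width: 1.0
```

Run:
```python
from ang import *
from plan import plan
im=cam("wrist"); s=arm.read_state(); print(s["t"],s["tool_pos"],s["tcp_rot"])
P,c,_=world(im); r=np.hypot(P[:,0]-.4745,P[:,1]+.0116)<.045
c=c.astype(int)
for lo,hi in((.057,.07),(.011,.018)):
    Q=P[r&(P[:,2]>lo)&(P[:,2]<hi)]; b=cv2.minAreaRect(Q[:,:2].astype(np.float32)*1000); print(lo,len(Q),Q[:,2].mean(),b)
A,_=plan(im,.4745,-.0116,.06,.05,400);B,_=plan(im,.4745,-.0116,.014,.05,400)
cv2.imwrite("pics/p5.png",cv2.cvtColor(np.hstack([A,B]),cv2.COLOR_RGB2BGR))
```

```text
7.75 [ 0.47538146 -0.01151389  0.19564924] [-3.14025508e+00 -1.56513270e-04  1.23970731e+00]
0.057 471 0.06017978335646928 ((474.204345703125, -11.966924667358398), (11.803112983703613, 29.066415786743164), 71.35729217529297)
0.011 350 0.014196405775049855 ((474.5209045410156, -12.145780563354492), (9.668448448181152, 75.36023712158203), 71.24746704101562)
```

View pics/p5.png

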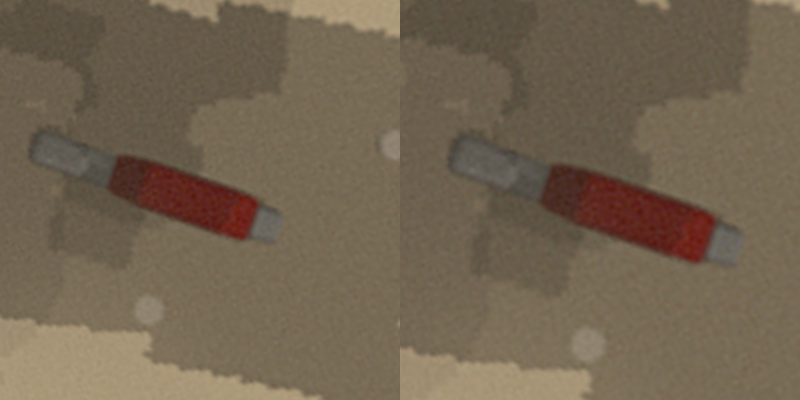

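The key is at (0.4744, -0.0120) with its bar at -18.7°, upright, and it measures 60 mm tall. I'll grasp the tab.

Request:
drive_tool(
  commands=[
    [[-0.04,0,-1.5],0,0.2],
    [[-0.04,0,-3],0,0.2],
    [[-0.04,0,-4.5],0,0.2],
    [[-0.04,0,-5.8],0,0.2],
    [[-0.04,0,-6.4],0,0.2],
    [[-0.04,0,-6.7],0,0.2],
    [[-0.04,0,-6.7],0,0.2],
    [[-0.04,0,-6.7],0,-1],
    [[-0.04,0,-6.7],0,-1],
    [[-0.04,0,-6.7],0,-1],
    [[-0.04,0,-6.7],0,-1],
    [[-0.04,0,-6.7],0,-1],
    [[-0.04,0,-6.7],0,-1],
    [[-0.04,0,-6.7],0,-1],
  ],
  squeeze=35,
)

```text
t: 9.15
tool_pos: [0.4758, -0.0126, 0.0301]
tcp_rot: [3.139, -0.001, 1.239]
contact_force: [-0.7, 1.4, 6.8]
grip_width: 0.134
```

Request:
drive_tool(
  commands=[
    [[0,0,1],0,-1],
    [[0,0,2.5],0,-1],
    [[0,0,4.2],0,-1],
    [[0,0,5.8],0,-1],
    [[0.5,1.2,5.8],1,-1],
    [[1.1,2.6,5.8],2,-1],
    [[1.7,4,5.8],3,-1],
    [[2.3,5.4,5.8],4,-1],
    [[2.9,6.8,5.8],5.2,-1],
    [[3.4,8,5.8],6.2,-1],
    [[3.75,8.6,5.8],6.75,-1],
    [[3.75,8.6,5.8],6.75,-1],
    [[3.75,8.6,5.8],6.75,-1],
    [[3.75,8.6,5.8],6.75,-1],
  ],
)

```text
t: 10.55
tool_pos: [0.5675, 0.2015, 0.1733]
tcp_rot: [-3.14, 0.0, 1.827]
contact_force: [-0.1, 0.5, -1.2]
grip_width: 0.136
```

Run:
```python
from ang import *
from plan import plan
im=cam("wrist"); s=arm.read_state(); print(s["t"],s["tool_pos"],s["tcp_rot"],s["grip_width"])
for r in models.regions_of("wrist","red_key")[:2]:
    P,c,_=world(im,r["region"]); print(r["p"],r["bbox"],P.min(0),P.max(0))
    Q=P[(P[:,2]>.12)&(P[:,2]<.17)]
    if len(Q)>10: print(len(Q),cv2.minAreaRect(Q[:,:2].astype(np.float32)*1000),np.percentile(Q[:,2],[5,50,95]))
A=im["pixels"]; C,_=plan(im,.568,.203,.113,.06,384)
cv2.imwrite("pics/p6.png",cv2.cvtColor(np.hstack([A[:,100:],C]),cv2.COLOR_RGB2BGR))
```

```text
10.6 [0.56765378 0.20147674 0.17345696] [-3.14044226e+00  2.31022967e-04  1.82705965e+00] 0.13456804401208267
0.95 [45.5, 300.5, 76.6, 48.2] [ 0.56714308  0.02709052 -0.0005757 ] [0.80861744 0.15231491 0.24607988]
0.56 [237.9, 162.2, 36.3, 158.0] [0.52841351 0.18752722 0.00055593] [0.7379725  0.23329427 0.20829233]
1222 ((541.1016235351562, 195.20849609375), (25.398998260498047, 11.976838111877441), 13.302468299865723) [0.15321357 0.15764356 0.16724672]
```

View pics/p6.png

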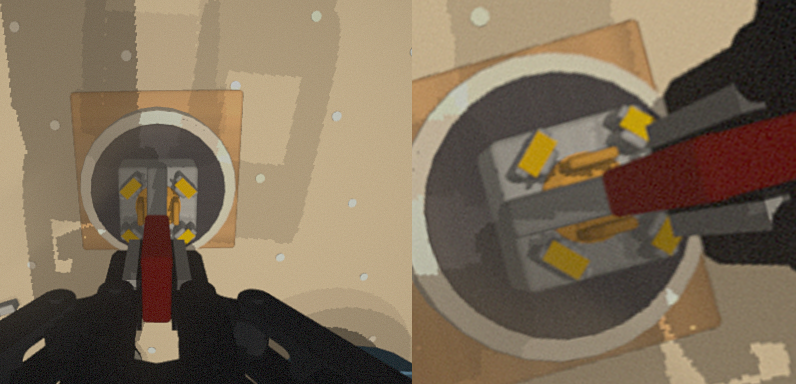

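The picture shows the bar over the slot with a parallel heading, bar at about 13.5° against about 15°. I'll shift it by 1 mm and lower it.

Request:
drive_tool(
  commands=[
    [[0.04,0.05,-0.4],0.15,-1],
    [[0.04,0.05,-0.8],0.15,-1],
    [[0.04,0.05,-1],0.15,-1],
    [[0.04,0.05,-1.2],0.15,-1],
    [[0.04,0.05,-1.4],0.15,-1],
    [[0.04,0.05,-1.55],0.15,-1],
    [[0.04,0.05,-1.7],0.15,-1],
    [[0.04,0.05,-1.7],0.15,-1],
  ],
)

```text
t: 11.45
tool_pos: [0.5689, 0.2038, 0.1306]
tcp_rot: [-3.14, -0.0, 1.842]
contact_force: [0.3, 0.1, -1.1]
grip_width: 0.137
```

Request:
drive_tool(
  commands=[
    [[0,0,-0.05],0,-1],
    [[0,0,-0.1],0,-1],
    [[0,0,-0.1],0,-1],
  ],
)

```text
t: 11.75
tool_pos: [0.5693, 0.2038, 0.1288]
tcp_rot: [3.141, 0.0, 1.842]
contact_force: [0.4, 0.9, -1.1]
grip_width: 0.133
```

Request:
drive_tool(
  commands=[
    [[0,0,-0.04],0,-1],
    [[0,0,-0.08],0,-1],
    [[0,0,-0.08],0,-1],
  ],
)

```text
t: 12.05
tool_pos: [0.5695, 0.2039, 0.1281]
tcp_rot: [3.141, 0.0, 1.842]
contact_force: [-2.3, -1.1, 4.4]
grip_width: 0.131
```

Contact at about the expected height, so I'll release and retreat.

Request:
drive_tool(
  commands=[
    [[0,0,0],0,-0.3],
    [[0,0,0],0,0.2],
    [[0,0,0],0,0.2],
    [[0,0,0],0,0.2],
    [[0,0,0],0,0.2],
    [[0,0,1],0,0.2],
    [[0,0,2.5],0,0.2],
    [[0,0,4],0,0.4],
    [[-1,0,4.5],0,0.4],
    [[-2,0,4.5],0,1],
    [[-2,0,4.5],0,1],
    [[-2,0,4.5],0,1],
  ],
)

```text
t: 13.25
tool_pos: [0.5192, 0.2039, 0.2393]
tcp_rot: [3.141, 0.0, 1.842]
contact_force: [1.3, 0.8, 0.2]
grip_width: 0.998
```

Run:
```python
from ang import *
from plan import plan
im=cam("wrist"); s=arm.read_state(); print(s["t"],s["tool_pos"],s["contact_force"])
P,c,_=world(im); r=np.hypot(P[:,0]-.568,P[:,1]-.203)
c=c.astype(int); red=(c[:,0]>2*c[:,1])&(c[:,0]>2*c[:,2])
Q=P[(r<.05)&red&(P[:,2]>.15)&(P[:,2]<.17)]; print("tab top",len(Q),Q[:,2].mean(),Q[:,2].std(),cv2.minAreaRect(Q[:,:2].astype(np.float32)*1000))
C,_=plan(im,.568,.203,.113,.06,384); S=cam("side")["pixels"][60:188,200:330]
cv2.imwrite("pics/p7.png",cv2.cvtColor(np.hstack([C,cv2.resize(S,(384,384))]),cv2.COLOR_RGB2BGR))
for n in ("side","top"):
    for g in models.regions_of(n,"blue_key")[:1]: print(n,np.median(world(cam(n),g["region"])[0],0).round(3))
```

```text
13.3 [0.51961987 0.20379669 0.23917155] [ 0.72038446 -0.234814   -0.3234368 ]
tab top 584 0.157714377923626 0.0014936687135685346 ((567.040283203125, 203.51925659179688), (30.301712036132812, 11.152758598327637), 14.0120210647583)
side [0.614 0.016 0.015]
top [0.609 0.022 0.015]
```

View pics/p7.png

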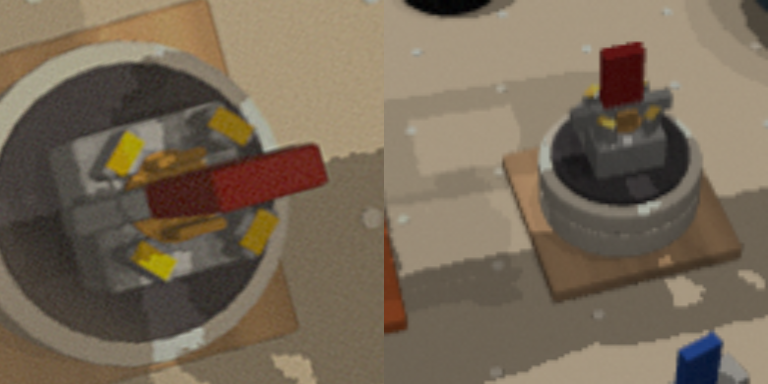

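The tab top is at z = 0.158, which puts the key's base at 0.098. The key is centred within 1 to 2 mm, at 14°, upright, with its bar level with the teeth. I'm handing the job in.

```bash
python3 -c "
from station import order; print(order.job_done())"
```

```text
the job is handed in; nothing more can be done
None
```

I tightened the white clamp's castle nut clockwise by about 69°, so its flats stand at about 15°, in line with the stud slot. I then set the near red key down into the lined-up slots, let go and handed the job in at about 13.5 s. No verdict was reported.

- **Key seated:** The tab top measured z = 0.158 m, which puts the bar's underside at 0.098 m, on the slot floor. The key stands upright at (0.567, 0.2035), within about 2 mm of the stud axis, with its bar at 14°.
- **Nut angle:** After the turn, the four teeth gave about 15.1°. I did not measure the nut again after the key went in, but the last picture shows the bar lying in its slots, level with the teeth.
- **Blue key:** Its last position agrees with the first readings to within about 1 mm.
- **Disagreement:** My automatic colour fit for the nut and slot angles was unreliable, giving slot angles from 6° to 19°. I used angles read from the plan pictures (12° to 16°) and the clamp base edge (15.7°). The true slot direction is therefore known only to about 2 to 3°, against the allowed 11°.

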